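# Lock a brass bar in the quick-action vise with one fingertip

## Robot

A 6-joint arm with a two-finger parallel gripper is mounted at the origin on the work surface. World frame = base frame: x ahead of the robot, y to its left, z up, the work surface at z = 0. Lengths are in m, angles in rad, forces in N, time in s.
With the tool pointing down it reaches from about 0.3 to 0.825 m from the base axis. Payload 5.4 kg.
Tool frame: the origin (TCP) lies between the finger pads; the fingertips stand 14 mm ahead of it and the grasp point (between the pads) lies 5 mm behind it; z points along the fingers, y is the line along which they close (so a half turn about z gives the same grasp; the last joint's range is limited). The gripper opens to 92 mm and grips with 3 to 60 N. Pads are 20 mm wide; open, the fingers measure 128 mm over their backs; the gripper's body (75 mm by 189 mm) begins 69 mm behind the grasp point.
Start: joints at [1.086, 0.158, 1.597, -0, 1.386, -0.21], TCP at [0.156, 0.553, 0.229] pointing down, gripper open.
Joint ranges: [-2.91, 2.91], [-0.94, 2.29], [0.18, 2.7], [-1.29, 4.43], [0.17, 2.64], [-3, 3]. Speed limits (rad/s): [2.57, 2.57, 3.14, 3.14, 3.14, 3.14].

## Interface

Orientations are given as a unit quaternion [w, x, y, z].
In Python, from cell import r gives the robot as it stands.
- The arm moves only by the tool apply_moves, never from a script. Its argument "deltas" is a list of rows, each an object with "hand": the closure, from 0 (fully open) to 1 (shut); "xyz": the shift along the tool's x, y, z in mm, a list of three; "roll": the turn about the tool's z in rad. A call has 1 to 5 rows; each row is the pose to reach, as a shift and turn from the pose commanded when the call began, along the tool's axes at that moment; what a row does not reach only later rows make up. A row lasts 1/8 s, in which the tool goes at most 62.5 mm and 10.7 degrees, less where a joint would pass 70% of its speed; a pose out of reach is approached as far as the arm can. A call with a gripper value outside its range is refused whole. The fingers move at their own pace and stop on an object; the grip force is fixed at half the most. Time passes only in rows, so rows that repeat a pose let the fingers close. It gives the time, the measured TCP pose, the force, the opening and the grip force at its end, in the units of the state.
- r.state(): the state, without advancing time (a new reading comes with each control period).
- r.snapshot(name): name is "scene" or "top" or "wrist"; returns a dict with "pixels" (384x512x3 uint8, red, green, blue), "mtx" (3x3 intrinsics, pixels), "extrinsics" (4x4, takes a point from world to camera coordinates). Camera axes: x right, y down, z forward; pixel columns grow to the right and rows downward; lengths in m; the calibration is good to about 2 mm. The wrist camera is an equidistant fisheye: a pixel r from the principal point sees the ray r / f radians off the axis. A picture is of the moment at which its call begins. There is no depth.
- r.job_done(): hands the job in; it is judged then, once.
The state is a dict: "clock": time; "qpos": joint angles; "joint_vel": joint speeds; "joint_efforts": joint torques, N m; "tool_pos": TCP position; "eef_rot": TCP orientation; "ft_force": force on the tool from outside, world axes, zero at the start; "ft_torque": the same for the moment, N m; "width": finger opening in m; "gripper_force": force on a finger pad.
Only numpy, scipy, OpenCV 4.12 (cv2) and the standard library are available. Lean on these libraries where they do the work, as an engineer would, in place of code of your own. Each camera call takes 0.05 s, during which the arm holds its last target. There are 200 camera calls.

## Task

Get the brass bar that lies between the jaws of the blue bench vise clamped ready for drilling: push it lengthwise along the jaws until its end rests against the vise's end stop, then with a fingertip push the clamping lever's black handle round until the lever is fully home and the jaws hold the bar tight. It is all pushing: keep the bar lying flat on the vise bed, never lift it, and leave the other things on the bench where they are. Finish with the hand clear.

Things in the scene. Friction and masses are not known exactly. Their poses are not given: they have to be found in the camera images.
- vise: Blue drilling vise bolted to the bench. Origin on the bench under it; x: closing direction, y along the jaws, z up. In its frame, mm: base x -92 to 63, y +-50; bed top z 24; fixed jaw face x 20; jaws span y +-40, tops z 53; moving jaw face x -13 when open (33 mm clear). Bolted ears to y +-77 at x 19 to 61, z up to 17. An end stop closes the -y end of the jaws; the +y end is open.
- stop_face (a point): Point on the bar-side face of the end stop, vise frame (8, -45, 39) mm. The stop is a steel blade 8 mm thick standing across the -y end of the jaws (vise x -4 to 42, z 27 to 49). Axes as the vise's; +y points from the stop towards the bar.
- jaw: Moving jaw (blue, steel plate, 80 mm along y, 18 mm thick), pushed towards vise +x by the lever through a short toggle link. Origin: lower edge of its plate's face at mid-length, 24.5 mm above the bench; axes as the vise's.
- clamp_lever (a joint): Lever angle about the upright pin: 0 = along vise +y, jaws open; grows anticlockwise seen from above, towards vise -x; 1.65 = end of travel, along vise -x, clamped. Starts at 0 to 0.3. Jaw travel 9 mm in all, most of it early; the bar is nipped from about 1.1 on; dead centre at 1.6, locked above 1.45. Takes about 2 N at the handle, under 10 N while nipping; stays where left.
- lever_pivot (a point): Centre of the clamping lever's pin, vise frame (-65, 0, 48) mm.
- lever_handle (a point): Middle of the lever's black handle, on its axis, 95 mm from the pivot and 50 mm above the bench. The handle is a level round grip, 19 mm in diameter, 58 to 126 mm from the pivot; from it to the pin runs a flat steel arm 14 mm wide. Axes: y outwards along the lever, -x the way it closes, z up.
- bar: The work: loose brass bar 25 (x) x 96 (y) x 30 (z) mm, about 0.6 kg, lying on the vise bed between the open jaws, sticking out at the open +y end. Origin: centre of its underside; y along the bar, nearly the vise's y. Starts 14 to 38 mm away from the end stop. Oiled: sliding it takes about 1 to 4 N.
- bar_far (a point): Centre of the bar's end face that must meet the end stop (bar -y end).
- bar_near (a point): Centre of the bar's other, projecting end face (bar +y end), 15 mm above the bed: where to push. Even with the bar home it still projects 11 mm beyond the jaws.
- offcut: Bystander: loose brass offcut 25 x 42 x 30 mm on the bench beside the vise. Origin: centre of its underside.
- oil_jar: Bystander: amber glass jar with steel cap, diameter 44, 62 mm high, standing by the vise. Origin: centre of its underside.
- flat_file: Bystander: file with wooden handle, 240 mm long, 22 mm high, lying beyond the fixed jaw. Origin: near mid-length, on the bench; x towards its tip.
- hammer: Bystander: hammer, 230 mm, lying on the bench.
- bench_block: Bystander: square steel block 75 x 75 x 20 mm.
- scrap_bowl: Bystander: red plastic bowl, 110 mm across, 45 mm high.
- notepad: Bystander: wire-bound notepad 150 x 105 mm with a pencil on it.
- punch: Bystander: steel centre punch, 11 mm square, 110 mm long, lying on the bench near the vise's lever end.
There are look-alikes about, which are no part of the job. Of the things shaped like the bar, the brass one is meant.

How it is judged:
By the outcome, as a careful person would: the job done as asked, in the order asked, and still so for the second after the job is handed in, with the robot touching nothing.
It also fails if it takes over 51 s, if anything falls off the work surface, if the arm or the gripper's body presses on something with over 40 N, if the wrist force passes 120 N, or if a joint passes its speed limit or range.

## Working session

There is one attempt and no reset: what is moved stays moved. The work goes in short steps, Python scripts to look and compute and a tool call to move; the robot and the scene stay as the last step left them, time stands still between calls to the robot, and variables do not carry over. Pictures are saved under pics/ and viewed, at most 10 in all, crops included, and the job is handed in when it is done.

Besides the shell and the picture viewer there is one more tool, called in YAML: its name, and indented under it one key for each argument. apply_moves: Moves the arm, as the interface text tells. Its arguments: {"type":"object","properties":{"deltas":{"type":"array","items":{"type":"object","properties":{"hand":{"type":"number"},"xyz":{"type":"array","items":{"type":"number"}},"roll":{"type":"number"}}}}},"required":["deltas"]}

```bash
ls; mkdir -p pics
python3 - <<'E'
from cell import r
import cv2,numpy as np,pickle
d={n:r.snapshot(n) for n in("scene","top")}
pickle.dump(d,open('d.pkl','wb'))
for n in d:
    cv2.imwrite(f'pics/{n}0.png',cv2.resize(d[n]['pixels'][:,:,::-1],(800,600),interpolation=cv2.INTER_CUBIC)); print(d[n]['mtx'],d[n]['extrinsics'])
s=r.state();print(s)
E
```

```text
pics
[[489.71768176   0.         255.61086045]
 [  0.         489.71768176 197.06880271]
 [  0.           0.           1.        ]] [[-0.30633421  0.95176004 -0.0176685   0.13456971]
 [ 0.61676115  0.18430474 -0.76526952 -0.2769625 ]
 [-0.72509657 -0.24532548 -0.64346747  2.04098123]
 [ 0.          0.          0.          1.        ]]
[[470.3751888    0.         254.65107602]
 [  0.         470.3751888  196.11145156]
 [  0.           0.           1.        ]] [[ 1.55473362e-03 -9.99867371e-01 -1.62118033e-02  6.21852349e-02]
 [-9.93154084e-01  3.49675598e-04 -1.16811143e-01  5.56560749e-01]
 [ 1.16801319e-01  1.62824288e-02 -9.93021820e-01  1.44191932e+00]
 [ 0.00000000e+00  0.00000000e+00  0.00000000e+00  1.00000000e+00]]
{'clock': 0.1, 'qpos': array([ 1.08590364e+00,  1.59003000e-01,  1.59809021e+00,  1.35827120e-05,
        1.38624495e+00, -2.10124633e-01]), 'joint_vel': array([ 0.00080068, -0.00116976, -0.0014803 , -0.00053871, -0.00109697,
        0.00064205]), 'joint_efforts': array([-4.01014013e-04, -3.86501527e+01, -3.22961462e+01,  7.02414243e-02,
        3.39036668e-02, -1.02114882e-05]), 'tool_pos': array([0.15577847, 0.55292383, 0.22771591]), 'eef_rot': array([-3.03498388e-04,  1.36953451e-01,  9.90577100e-01, -8.18312354e-04]), 'ft_force': array([0.07306686, 0.02494825, 0.48511502]), 'ft_torque': array([-0.00465489,  0.02827982, -0.02856436]), 'gripper_force': 0.0, 'width': 0.09145370647228457}
```

View pics/scene0.png

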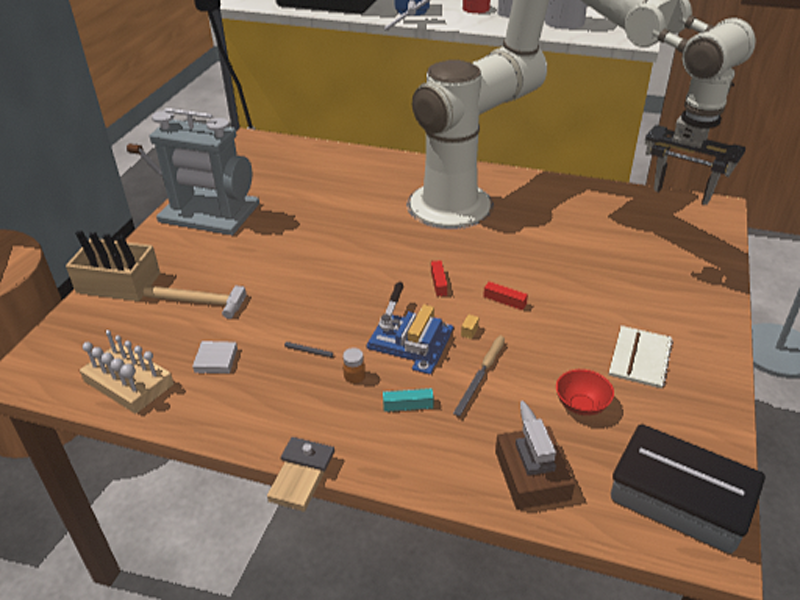

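View pics/top0.png

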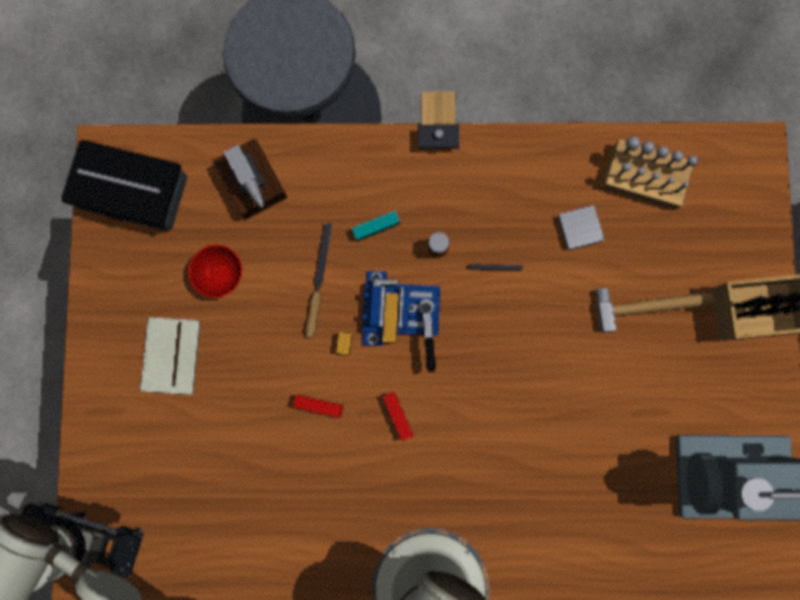

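The brass bar is in the blue vise at top (390,316) and scene (421,325). The look-alikes in the top view are a teal bar (375,225), red bars (318,406) and (397,416), and a short brass offcut (343,343). Only the one between the jaws is brass and full length. I'll confirm it in an enlarged crop.

Run:
```python
import cv2,numpy as np,pickle
d=pickle.load(open('d.pkl','rb'))
a=d['top']['pixels'][170:245,225:290,::-1]; b=d['scene']['pixels'][170:250,225:315,::-1]
A=cv2.resize(a,None,fx=6,fy=6,interpolation=cv2.INTER_CUBIC);B=cv2.resize(b,None,fx=4.4,fy=4.4,interpolation=cv2.INTER_CUBIC)
o=np.zeros((450,800,3),np.uint8);o[:A.shape[0],:A.shape[1]]=A;o[:B.shape[0],395:395+B.shape[1]]=B
cv2.imwrite('pics/c.png',o)
```

```text
(no output)
```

View pics/c.png

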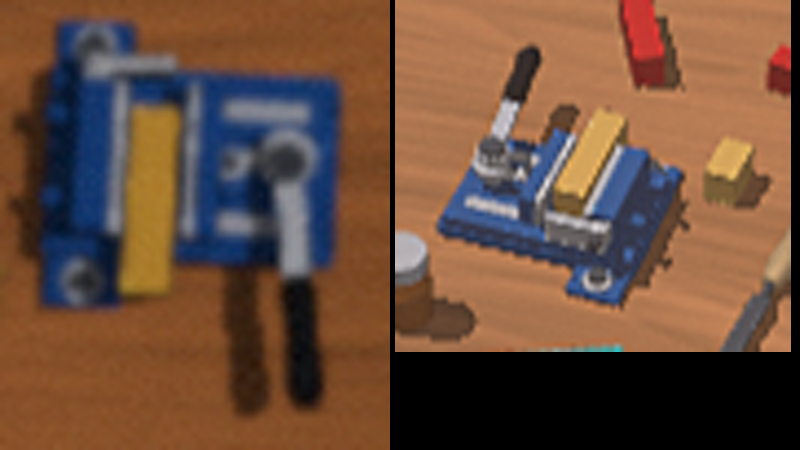

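The crop confirms a brass bar between the jaws, with its near end at crop (146,293) and far end at (156,105). The stop blade is at (131,65), the pin at (285,160) and the handle at about (298,280) to (305,405). Next I'll fit the poses.

```bash
cat > h.py <<'E'
import numpy as np
def ray(c,u,v,z):
    K,E=c['mtx'],c['extrinsics'];R,t=E[:3,:3],E[:3,3]
    o=-R.T@t;d=R.T@np.linalg.inv(K)@[u,v,1];return (o+d*(z-o[2])/d[2])[:2]
E
python3 - <<'E'
import pickle,numpy as np
from h import ray
from scipy.optimize import least_squares
d=pickle.load(open('d.pkl','rb'))
T=lambda u,v,z:ray(d['top'],225+u/6-.4,170+v/6-.4,z)
S=lambda u,v,z:ray(d['scene'],225+(u-395)/4.4-.4,170+v/4.4-.4,z)
obs=[(-65,0,T(285,160,.055)),(-92,-50,T(340,78,.02)),(-92,50,T(332,268,.02)),(-4,-49,T(177,62,.049)),(42,-49,T(85,65,.049)),(61,77,T(42,306,.017)),(61,-77,T(58,22,.017)),(19,-77,T(133,25,.017)),
(-92,-50,S(440,230,.012)),(61,-77,S(618,315,.012)),(20,-40,S(607,225,.053))]
P=np.array([o[:2] for o in obs])/1e3;W=np.array([o[2] for o in obs])
R=lambda a:np.array([[np.cos(a),-np.sin(a)],[np.sin(a),np.cos(a)]])
f=lambda p:((R(p[2])@P.T).T+p[:2]-W).ravel()
s=least_squares(f,[.45,0,1.57],loss='soft_l1',f_scale=.003);p=s.x
print('vise',p,'\n',f(p).reshape(-1,2)*1e3)
np.save('v.npy',p)
V=lambda w:R(p[2]).T@(w-p[:2])*1e3
for n,q in dict(near_l=T(122,293,.054),near_r=T(170,295,.054),far_l=T(133,105,.054),far_r=T(180,105,.054),h0=T(298,278,.055),h1=T(303,402,.05),
 snearR=S(628,118,.054),snearL=S(597,108,.054),sfarR=S(588,193,.054),sfarL=S(556,188,.054),sh1=S(530,48,.057),offc=T(343*.64*1/.64,0,.03)).items(): print(n,q,V(q))
print('offcut',ray(d['top'],343*.64,343*.64,.03),'red',ray(d['top'],397*.64,416*.64,.02),'punch',ray(d['top'],467*.64,267*.64,.01))
E
```

```text
vise [0.55531604 0.07271817 1.52933757] 
 [[ -0.82674136  -0.51506068]
 [  0.27197676   0.35084166]
 [  1.03424722  -0.20553694]
 [ -1.2835367    2.63376962]
 [  2.15410635   0.81336593]
 [  0.2251319    1.48779386]
 [  2.93743592   2.52073803]
 [  2.85752687   0.4651233 ]
 [  0.24543598  -2.17984379]
 [-13.34789715  -1.57474486]
 [ -6.60426052 -19.37625941]]
near_l [0.48496372 0.09195875] [16.30816241 71.08933617]
near_r [0.48394815 0.06735143] [-8.32010478 71.08413717]
far_l [0.5821957 0.0866605] [ 15.04442812 -26.27869502]
far_r [0.58217949 0.06238145] [ -9.21443097 -27.26878918]
h0 [0.4926215  0.00180568] [-73.45004549  59.70156963]
h1 [ 0.42950059 -0.0006651 ] [-78.53486561 122.66583401]
snearR [0.484901  0.0925143] [16.86063515 71.1750224 ]
snearL [0.4802531  0.06666047] [-9.16361656 74.74737081]
sfarR [0.57490191 0.08788375] [ 15.96432251 -18.94047319]
sfarL [0.57639479 0.06395805] [ -7.87894259 -21.42370785]
sh1 [ 0.42798774 -0.00377629] [-81.70608809 124.04843933]
offc [ 0.64122929 -0.02300777] [-92.08284104 -89.80696012]
offcut [0.4832007  0.17236599] red [0.33849821 0.06417156] punch [ 0.64050793 -0.07855428]
```

```bash
cat >> h.py <<'E'
from scipy.spatial.transform import Rotation as Ro
def go(r,x,y,z):
    "print tool-axis shift (mm), roll to reach TCP at vise (x,y,z) mm with tool y along vise x"
    s=r.state();p=np.load('v.npy');c,n=np.cos(p[2]),np.sin(p[2])
    w=np.array([p[0]+(c*x-n*y)/1e3,p[1]+(n*x+c*y)/1e3,z/1e3])
    w0,q=s['tool_pos'],s['eef_rot'];M=Ro.from_quat(q[[1,2,3,0]]).as_matrix()
    d=M.T@(w-w0)*1e3;yy=M.T@[c,n,0]
    v=[c*(w0-[*p[:2],0])[0]+n*(w0-[*p[:2],0])[1],-n*(w0-[*p[:2],0])[0]+c*(w0-[*p[:2],0])[1],w0[2]]
    print('shift',d.round(1),'roll',round(np.arctan2(-yy[0],yy[1]),3),'vise now',np.round(np.array(v)*1e3,1),'t',s['clock'],'F',s['ft_force'].round(1),'w',s['width'])
E
python3 -c "
from cell import r
from h import go
go(r,3.5,105,150)"
```

```text
shift [-411.9 -374.5   78.2] roll -0.233 vise now [463.2 419.1 227.7] t 0.1 F [0.1 0.  0.5] w 0.09145370647228457
```

apply_moves:
  deltas:
    - {"hand": 1, "xyz": [-40, -38, 0], "roll": -0.04}
    - {"hand": 1, "xyz": [-80, -75, 0], "roll": -0.08}
    - {"hand": 1, "xyz": [-120, -110, 0], "roll": -0.13}
    - {"hand": 1, "xyz": [-160, -148, 10], "roll": -0.18}
    - {"hand": 1, "xyz": [-200, -185, 20], "roll": -0.23}

```text
clock: 0.72
tool_pos: [0.2988, 0.3195, 0.2082]
eef_rot: [0.0, 0.021, 1.0, 0.0]
ft_force: [1.2, -0.3, 0.5]
width: 0.044
gripper_force: 0.0
```

```bash
python3 -c "
from cell import r
from h import go
go(r,3.5,105,130)"
```

```text
shift [-161.8 -232.2   78.2] roll -0.001 vise now [235.9 266.5 208.2] t 0.725 F [ 1.2 -0.3  0.5] w 0.04402866635954165
```

apply_moves:
  deltas:
    - {"hand": 1, "xyz": [-32, -46, 15], "roll": 0}
    - {"hand": 1, "xyz": [-65, -93, 30], "roll": 0}
    - {"hand": 1, "xyz": [-97, -139, 45], "roll": 0}
    - {"hand": 1, "xyz": [-130, -186, 60], "roll": 0}
    - {"hand": 1, "xyz": [-162, -232, 78], "roll": 0}

```text
clock: 1.35
tool_pos: [0.4506, 0.0802, 0.1302]
eef_rot: [0.0, 0.023, 1.0, 0.0]
ft_force: [0.9, 0.9, 0.9]
width: 0.0001
gripper_force: 0.0
```

apply_moves:
  deltas:
    - {"hand": 1, "xyz": [0, 0, 0], "roll": 0}
    - {"hand": 1, "xyz": [0, 0, 0], "roll": 0}

```text
clock: 1.6
tool_pos: [0.4493, 0.0824, 0.1304]
eef_rot: [-0.001, 0.023, 1.0, 0.0]
ft_force: [0.4, 0.5, -0.5]
width: 0.0006
gripper_force: 0.0
```

Run:
```python
from cell import r
from h import go
import cv2
go(r,3.5,100,46)
w=r.snapshot('wrist');b=r.snapshot('top')['pixels'][155:255,215:315]
import numpy as np
A=cv2.resize(w['pixels'],(480,360));B=cv2.resize(b,(310,310),interpolation=cv2.INTER_CUBIC)
o=np.zeros((360,800,3),np.uint8);o[:,:480]=A;o[:310,485:795]=B
cv2.imwrite('pics/w1.png',o[:,:,::-1])
```

```text
shift [-6.4 -1.8 84.3] roll -0.004 vise now [  5.2 106.3 130.4] t 1.6 F [ 0.4  0.5 -0.5] w 0.0006037959329152076
```

View pics/w1.png

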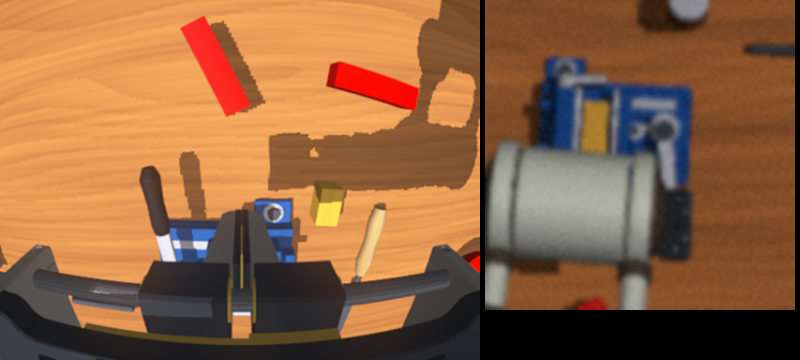

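The wrist view shows the closed fingers (240,230) in line with the jaws, the black handle (152,190) to the left and the offcut (327,203) to the right. The way down is clear.

apply_moves:
  deltas:
    - {"hand": 1, "xyz": [-2, -2, 30], "roll": 0}
    - {"hand": 1, "xyz": [-4, -2, 60], "roll": 0}
    - {"hand": 1, "xyz": [-6, -2, 84], "roll": 0}
    - {"hand": 1, "xyz": [-6, -2, 84], "roll": 0}
    - {"hand": 1, "xyz": [-10, -2, 84], "roll": 0}

```text
clock: 2.33
tool_pos: [0.4602, 0.0803, 0.0477]
eef_rot: [0.001, 0.022, 1.0, -0.0]
ft_force: [0.5, 1.2, 1.0]
width: 0.0006
gripper_force: 0.0
```

```bash
python3 -c "
from cell import r
from h import go
go(r,3.5,61,46)"
```

```text
shift [-34.3  -0.    1.8] roll -0.002 vise now [ 3.6 95.3 47.7] t 2.325 F [0.5 1.2 1. ] w 0.0006113885692728273
```

apply_moves:
  deltas:
    - {"hand": 1, "xyz": [-4, 0, 1], "roll": 0}
    - {"hand": 1, "xyz": [-8, 0, 1], "roll": 0}
    - {"hand": 1, "xyz": [-11, 0, 1], "roll": 0}
    - {"hand": 1, "xyz": [-14, 0, 1], "roll": 0}
    - {"hand": 1, "xyz": [-17, 0, 1], "roll": 0}

```text
clock: 2.95
tool_pos: [0.4764, 0.0789, 0.0454]
eef_rot: [-0.001, 0.022, 1.0, 0.0]
ft_force: [-1.3, -0.2, 1.0]
width: 0.0006
gripper_force: 0.8
```

apply_moves:
  deltas:
    - {"hand": 1, "xyz": [-2, 0, 0], "roll": 0}
    - {"hand": 1, "xyz": [-4, 0, 0], "roll": 0}
    - {"hand": 1, "xyz": [-6, 0, 0], "roll": 0}
    - {"hand": 1, "xyz": [-8, 0, 0], "roll": 0}
    - {"hand": 1, "xyz": [-10, 0, 0], "roll": 0}

```text
clock: 3.58
tool_pos: [0.4867, 0.0784, 0.0456]
eef_rot: [-0.0, 0.022, 1.0, 0.0]
ft_force: [-1.2, 0.3, -0.6]
width: 0.0007
gripper_force: 0.6
```

```bash
python3 -c "
from cell import r
from h import go
go(r,3.5,61,46)"
```

```text
shift [-7.7  0.7 -0.4] roll -0.003 vise now [ 2.9 68.7 45.6] t 3.575 F [-1.2  0.3 -0.6] w 0.0006558291511973816
```

apply_moves:
  deltas:
    - {"hand": 1, "xyz": [-1.5, 0, 0], "roll": 0}
    - {"hand": 1, "xyz": [-3, 0, 0], "roll": 0}
    - {"hand": 1, "xyz": [-4, 0, 0], "roll": 0}
    - {"hand": 1, "xyz": [-5, 0, 0], "roll": 0}
    - {"hand": 1, "xyz": [-6, 0, 0], "roll": 0}

```text
clock: 4.2
tool_pos: [0.4915, 0.0782, 0.0454]
eef_rot: [-0.002, 0.022, 1.0, 0.0]
ft_force: [-6.9, -0.8, 3.3]
width: 0.0003
gripper_force: 3.5
```

apply_moves:
  deltas:
    - {"hand": 1, "xyz": [-1, 0, 0], "roll": 0}
    - {"hand": 1, "xyz": [-2, 0, 0], "roll": 0}

```text
clock: 4.45
tool_pos: [0.4916, 0.0783, 0.0448]
eef_rot: [-0.004, 0.022, 1.0, 0.0]
ft_force: [-11.8, 0.5, 6.2]
width: 0.0003
gripper_force: 5.9
```

The force jumped to 12 N and the bar stopped moving, with the finger face at vise y of about 54, so it is against the stop. I'll back off, lift and move over to look.

apply_moves:
  deltas:
    - {"hand": 1, "xyz": [8, 0, 0], "roll": 0}
    - {"hand": 1, "xyz": [30, 0, 0], "roll": 0}
    - {"hand": 1, "xyz": [35, 0, -30], "roll": 0}
    - {"hand": 1, "xyz": [35, 0, -80], "roll": 0}
    - {"hand": 1, "xyz": [60, 0, -110], "roll": 0}

```text
clock: 5.08
tool_pos: [0.4371, 0.0804, 0.159]
eef_rot: [0.003, 0.023, 1.0, -0.0]
ft_force: [-0.1, -0.3, -0.1]
width: 0.0004
gripper_force: 0.0
```

apply_moves:
  deltas:
    - {"hand": 1, "xyz": [50, 0, 0], "roll": 0}
    - {"hand": 1, "xyz": [50, 0, 0], "roll": 0}

```text
clock: 5.32
tool_pos: [0.3826, 0.0834, 0.1552]
eef_rot: [0.0, 0.022, 1.0, -0.0]
ft_force: [0.5, 0.6, 0.5]
width: 0.0006
gripper_force: 0.0
```

Run:
```python
from cell import r
from h import go
import cv2,numpy as np
go(r,-35,110,110)
w=r.snapshot('scene');b=r.snapshot('top')['pixels'][170:245,225:290]
A=cv2.resize(w['pixels'][170:250,225:315],None,fx=4.4,fy=4.4,interpolation=cv2.INTER_CUBIC);B=cv2.resize(b,None,fx=6,fy=6,interpolation=cv2.INTER_CUBIC)
o=np.zeros((450,800,3),np.uint8);o[:B.shape[0],:390]=B;o[:A.shape[0],395:395+A.shape[1]]=A
cv2.imwrite('pics/w2.png',o[:,:,::-1]);print(r.state()['qpos'])
```

```text
shift [-63.1 -38.3  45.2] roll -0.003 vise now [  3.5 173.  155.2] t 5.325 F [0.5 0.6 0.5] w 0.0006319791196732332
[-9.72032463e-02 -2.74152764e-01  2.15759399e+00  4.31699095e-05
  1.25506419e+00 -1.62313762e+00]
```

View pics/w2.png

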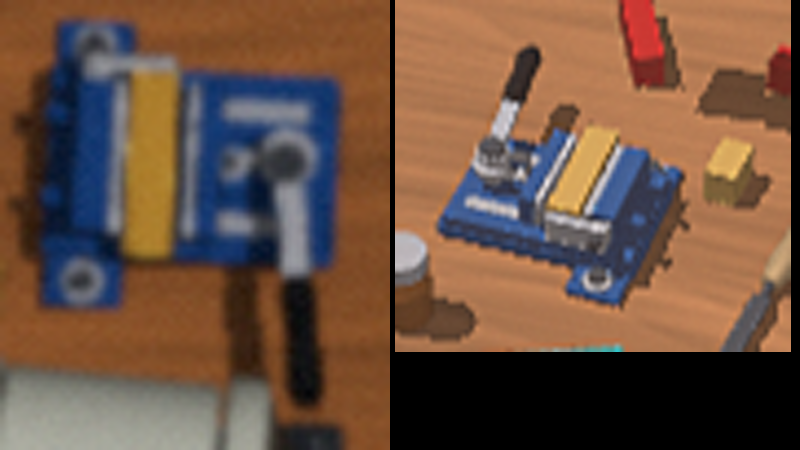

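The bar's far end (155,70) now sits against the stop blade (131,65), and the bar is flat between the jaws. Next is the lever: come down on the jaw side of the handle (303,340).

apply_moves:
  deltas:
    - {"hand": 1, "xyz": [-20, -19, 0], "roll": 0}
    - {"hand": 1, "xyz": [-63, -38, 30], "roll": 0}
    - {"hand": 1, "xyz": [-63, -38, 60], "roll": 0}
    - {"hand": 1, "xyz": [-63, -38, 105], "roll": 0}
    - {"hand": 1, "xyz": [-63, -38, 105], "roll": 0}

```text
clock: 6.05
tool_pos: [0.4441, 0.0423, 0.0476]
eef_rot: [-0.004, 0.023, 1.0, 0.001]
ft_force: [0.3, -0.4, 0.1]
width: 0.0002
gripper_force: 0.0
```

```bash
cat >> h.py <<'E'
def lev(r,rad=98):
    "finger-centre waypoints (vise mm) pushing the handle to angle a, as tool shifts from now"
    s=r.state();p=np.load('v.npy');c,n=np.cos(p[2]),np.sin(p[2]);R=np.array([[c,-n],[n,c]])
    M=Ro.from_quat(s['eef_rot'][[1,2,3,0]]).as_matrix()
    for a in np.arange(.1,1.8,.1):
        C=np.array([-65,0])+rad*np.array([-np.sin(a),np.cos(a)])+9.5*np.array([np.cos(a),np.sin(a)])+[18,10]
        w=np.append(p[:2]+R@C/1e3,.050)
        print(round(a,2),(M.T@(w-s['tool_pos'])*1e3).round(1))
E
python3 -c "
from cell import r
from h import *
go(r,-35,110,50);lev(r)"
```

```text
shift [ 0.2 -0.  -2.4] roll -0.004 vise now [-35.  109.9  47.6] t 6.05 F [ 0.3 -0.4  0.1] w 0.0002295878780117671
0.1 [ -1.4 -12.4  -2.4]
0.2 [ -2.  -22.2  -2.4]
0.3 [ -3.5 -31.9  -2.4]
0.4 [ -6.  -41.4  -2.5]
0.5 [ -9.5 -50.7  -2.5]
0.6 [-13.8 -59.5  -2.5]
0.7 [-19.  -67.8  -2.6]
0.8 [-25.  -75.6  -2.6]
0.9 [-31.8 -82.8  -2.7]
1.0 [-39.2 -89.2  -2.7]
1.1 [-47.3 -94.9  -2.8]
1.2 [-55.9 -99.7  -2.9]
1.3 [ -64.9 -103.7   -2.9]
1.4 [ -74.2 -106.7   -3. ]
1.5 [ -83.8 -108.8   -3.1]
1.6 [ -93.6 -109.9   -3.2]
1.7 [-103.5 -110.1   -3.2]
```

apply_moves:
  deltas:
    - {"hand": 1, "xyz": [-1, -8, -1], "roll": 0}
    - {"hand": 1, "xyz": [-1, -15, -2], "roll": 0}
    - {"hand": 1, "xyz": [-2, -22, -2], "roll": 0}
    - {"hand": 1, "xyz": [-3, -28, -2], "roll": 0}
    - {"hand": 1, "xyz": [-4, -34, -2], "roll": 0}

```text
clock: 6.68
tool_pos: [0.4488, 0.0077, 0.053]
eef_rot: [0.0, 0.023, 1.0, 0.0]
ft_force: [-0.1, 3.4, 1.5]
width: 0.0005
gripper_force: 1.0
```

apply_moves:
  deltas:
    - {"hand": 1, "xyz": [-2, -7, 0], "roll": 0}
    - {"hand": 1, "xyz": [-5, -16, 0], "roll": 0}
    - {"hand": 1, "xyz": [-10, -25, 0], "roll": 0}
    - {"hand": 1, "xyz": [-15, -34, 0], "roll": 0}
    - {"hand": 1, "xyz": [-21, -42, 0], "roll": 0}

```text
clock: 7.3
tool_pos: [0.4675, -0.0356, 0.0523]
eef_rot: [-0.001, 0.022, 1.0, 0.0]
ft_force: [-1.8, 1.2, 0.2]
width: 0.0004
gripper_force: 1.1
```

```bash
python3 -c "
from cell import r
from h import *
go(r,-35,110,50);lev(r)"
```

```text
shift [27.  76.7  2.3] roll -0.004 vise now [-111.8   83.3   52.3] t 7.3 F [-1.8  1.2  0.2] w 0.0003822707966424355
0.1 [25.4 64.4  2.3]
0.2 [24.9 54.6  2.3]
0.3 [23.3 44.9  2.3]
0.4 [20.8 35.3  2.3]
0.5 [17.4 26.1  2.3]
0.6 [13.  17.3  2.3]
0.7 [7.8 8.9 2.3]
0.8 [1.8 1.1 2.3]
0.9 [-4.9 -6.   2.3]
1.0 [-12.4 -12.5   2.3]
1.1 [-20.4 -18.1   2.3]
1.2 [-29.  -23.    2.3]
1.3 [-38.  -26.9   2.3]
1.4 [-47.4 -30.    2.3]
1.5 [-57.  -32.1   2.3]
1.6 [-66.8 -33.2   2.2]
1.7 [-76.6 -33.3   2.2]
```

Pushing at about 2 N, with the lever near 0.8. I'll continue, slower through the nip.

apply_moves:
  deltas:
    - {"hand": 1, "xyz": [-5, -6, 1], "roll": 0}
    - {"hand": 1, "xyz": [-12, -12, 2], "roll": 0}
    - {"hand": 1, "xyz": [-20, -18, 2], "roll": 0}
    - {"hand": 1, "xyz": [-25, -21, 2], "roll": 0}
    - {"hand": 1, "xyz": [-29, -23, 2], "roll": 0}

```text
clock: 7.92
tool_pos: [0.4955, -0.0592, 0.0505]
eef_rot: [-0.0, 0.022, 1.0, 0.0]
ft_force: [-3.0, 0.6, 3.1]
width: 0.0005
gripper_force: 1.8
```

apply_moves:
  deltas:
    - {"hand": 1, "xyz": [-5, -2, 0], "roll": 0}
    - {"hand": 1, "xyz": [-10, -4, 0], "roll": 0}
    - {"hand": 1, "xyz": [-15, -6, 0], "roll": 0}
    - {"hand": 1, "xyz": [-20, -8, 0], "roll": 0}
    - {"hand": 1, "xyz": [-25, -9, 0], "roll": 0}

```text
clock: 8.55
tool_pos: [0.5206, -0.0691, 0.0506]
eef_rot: [0.0, 0.022, 1.0, 0.0]
ft_force: [-2.0, 2.4, 2.4]
width: 0.0002
gripper_force: 1.6
```

```bash
python3 -c "
from cell import r
from h import *
go(r,-35,110,50);lev(r)" | sed -n '1p;14,20p'
```

```text
shift [ 81.5 107.9   0.6] roll -0.003 vise now [-143.1   28.8   50.6] t 8.55 F [-2.   2.4  2.4] w 0.0001871455076215805
1.3 [16.5  4.2  0.6]
1.4 [7.2 1.1 0.6]
1.5 [-2.4 -0.9  0.6]
1.6 [-12.2  -2.1   0.6]
1.7 [-22.1  -2.2   0.6]
```

apply_moves:
  deltas:
    - {"hand": 1, "xyz": [-4, -1, 0], "roll": 0}
    - {"hand": 1, "xyz": [-8, -2, 0], "roll": 0}
    - {"hand": 1, "xyz": [-12, -2, 0], "roll": 0}
    - {"hand": 1, "xyz": [-14, -2, 0], "roll": 0}
    - {"hand": 1, "xyz": [-16, -2, 0], "roll": 0}

```text
clock: 9.18
tool_pos: [0.5323, -0.072, 0.0502]
eef_rot: [-0.005, 0.022, 1.0, 0.0]
ft_force: [-20.8, -0.9, 14.5]
width: 0.0006
gripper_force: 10.4
```

apply_moves:
  deltas:
    - {"hand": 1, "xyz": [-1.5, 0, 0], "roll": 0}
    - {"hand": 1, "xyz": [-3, 0, 0], "roll": 0}

```text
clock: 9.43
tool_pos: [0.5325, -0.072, 0.0501]
eef_rot: [-0.009, 0.021, 1.0, 0.0]
ft_force: [-29.8, -1.4, 24.8]
width: 0.0002
gripper_force: 15.5
```

It has come up hard against the end of travel. I'll back off, lift and look.

apply_moves:
  deltas:
    - {"hand": 1, "xyz": [6, 0, 0], "roll": 0}
    - {"hand": 1, "xyz": [20, 0, 0], "roll": 0}
    - {"hand": 1, "xyz": [35, 0, -30], "roll": 0}
    - {"hand": 1, "xyz": [50, 0, -80], "roll": 0}
    - {"hand": 1, "xyz": [90, 0, -120], "roll": 0}

```text
clock: 10.05
tool_pos: [0.4507, -0.0692, 0.1736]
eef_rot: [0.003, 0.022, 1.0, -0.001]
ft_force: [0.6, 0.1, 0.3]
width: 0.0003
gripper_force: 0.0
```

apply_moves:
  deltas:
    - {"hand": 1, "xyz": [60, -20, -20], "roll": 0}
    - {"hand": 1, "xyz": [90, -40, -40], "roll": 0}
    - {"hand": 1, "xyz": [90, -40, -40], "roll": 0}

```text
clock: 10.42
tool_pos: [0.358, -0.1061, 0.2131]
eef_rot: [0.003, 0.024, 1.0, -0.002]
ft_force: [0.9, -0.2, -1.0]
width: 0.0004
gripper_force: 0.0
```

Run:
```python
from cell import r
from h import *
import cv2
go(r,0,0,0)
w=r.snapshot('scene');t=r.snapshot('top');b=t['pixels'][170:245,225:300]
A=cv2.resize(w['pixels'][160:250,225:315],None,fx=3.8,fy=3.8,interpolation=cv2.INTER_CUBIC);B=cv2.resize(b,None,fx=6,fy=6,interpolation=cv2.INTER_CUBIC)
o=np.zeros((450,800,3),np.uint8);o[:B.shape[0],:450]=B;o[:A.shape[0],455:455+A.shape[1]]=A
cv2.imwrite('pics/w3.png',o[:,:,::-1])
```

```text
shift [-187.1  189.1  213.4] roll -0.007 vise now [-186.8  189.8  213.1] t 10.425 F [ 0.9 -0.2 -1. ] w 0.00038529560735501574
```

View pics/w3.png

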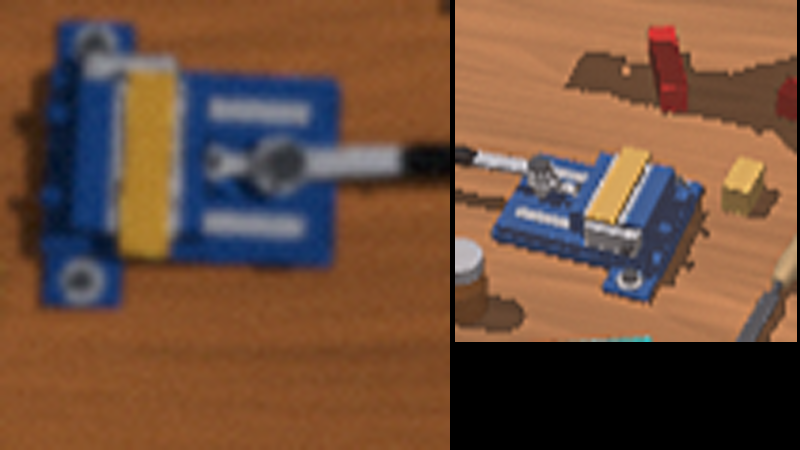

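The lever now lies along vise -x (pin (285,162), handle (420,160)). The jaw is closed on the bar, and the bar end is still at the stop (150,70). I'll measure the lever angle and bar end before handing in.

Run:
```python
from cell import r
from h import *
t=r.snapshot('top');P=t['pixels'].astype(int);p=np.load('v.npy');c,n=np.cos(p[2]),np.sin(p[2])
V=lambda w:np.array([[c,n],[-n,c]])@(w-p[:2])*1e3
m=np.zeros(P.shape[:2],bool);m[185:210,288:315]=P[185:210,288:315].max(2)<60
ys,xs=np.nonzero(m);h=V(ray(t,xs.mean(),ys.mean(),.052))
pin=V(ray(t,225+285/6-.4,170+162/6-.4,.055));d=h-pin
print(len(xs),h,pin,'angle',np.arctan2(-d[0],d[1]),'nominal',np.arctan2(-(h[0]+65),h[1]))
B=(P[:,:,0]>150)&(P[:,:,2]<90)&(P[:,:,1]>110);B[:165]=0;B[220:]=0;B[:,:240]=0;B[:,258:]=0
ys,xs=np.nonzero(B);print('bar y',V(ray(t,xs.mean(),ys.min()-.5,.054)),V(ray(t,xs.mean(),ys.max()+.5,.054)))
```

```text
117 [-156.41307623   -4.78533372] [-64.49118033   0.23053507] angle 1.62530890332564 nominal 1.6230970468441523
bar y [  8.13353439 -44.11213147] [ 3.99310028 49.17246954]
```

```bash
python3 -c "
from cell import r
print(r.job_done())"
```

```text
the job is handed in; nothing more can be done
None
```

I pushed the brass bar up to the end stop and pushed the lever to its end of travel (measured at about 1.63 rad, past the 1.45 lock), clamping the bar; the hand is clear and the job was handed in at about 10.5 s.

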